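Clip the tube drum onto its drive spindle

ROBOT

A 6-joint arm with a two-finger parallel gripper is mounted at the origin on the work surface. World frame = base frame: x ahead of the robot, y to its left, z up, the work surface at z = 0. Lengths are in mm, angles in rad, forces in N, time in s.
With the tool pointing down it reaches from about 225 to 875 mm from the base axis. Payload 3.4 kg.
Tool frame: the origin (TCP) lies between the finger pads; the fingertips stand 11 mm ahead of it and the grasp point (between the pads) lies 8 mm behind it; z points along the fingers, y is the line along which they close (so a half turn about z gives the same grasp; the last joint's range is limited). The gripper opens to 85 mm and grips with 20 to 120 N. Pads are 22 mm wide; open, the fingers measure 114 mm over their backs; the gripper's body (76 mm by 85 mm) begins 54 mm behind the grasp point. The pads swing forward as they close: fully open they stand 13 mm farther back than shut.
Start: joints at [-0.121, 0.276, 1.505, -0, 1.361, -0.121], TCP at [575.032, -0.009, 242.328] pointing down, gripper open.
Joint ranges: [-2.89, 2.89], [-0.75, 2.08], [0.22, 2.7], [-1.18, 4.32], [0.11, 2.71], [-2.7, 2.7]. Speed limits (rad/s): [2.57, 2.57, 3.14, 3.14, 3.14, 3.14].

INTERFACE

Orientations are given as [roll, pitch, yaw] about the fixed x, y, z axes, in that order (R = Rz(yaw) Ry(pitch) Rx(roll)).
In Python, from station import env, grab_frame gives the robot as it stands. The module is installed in compiled form; this text tells all that it offers.
- The arm moves only by the tool drive_tool, never from a script. Its argument "steps" is a list of rows, each an object of numbers: "jaw": the opening, from 0 (shut) to 1 (fully open); "x", "y", "z": the shift along the tool's x, y, z in cm; "roll": the turn about the tool's z in rad. In form: [{"jaw": .., "x": .., "y": .., "z": .., "roll": ..}, ...]. A call has 1 to 5 rows; each row is the pose to reach, as a shift and turn from the pose commanded when the call began, along the tool's axes at that moment; what a row does not reach only later rows make up. A row lasts 1/10 s, in which the tool goes at most 50 mm and 8.59 degrees, less where a joint would pass 70% of its speed; a pose out of reach is approached as far as the arm can. A call with a gripper value outside its range is refused whole. The fingers move at their own pace and stop on an object; "force" is the grip in N (left out, the last holds). Time passes only in rows, so rows that repeat a pose let the fingers close. It gives the time, the measured TCP pose, the force, the opening and the grip force at its end, in the units of the state.
- env.get_state(): the state, without advancing time (a new reading comes with each control period).
- grab_frame(name): name is "scene" or "side" or "wrist"; returns a dict with "image" (420x560x3 uint8, red, green, blue), "fov_y" (degrees; the focal length in pixels is half the picture's height over the tangent of half this angle, whatever the lens; pixels are square), "cx", "cy" (the principal point, pixels), "cam_to_world" (4x4, takes a point from camera to world coordinates). Camera axes: x right, y up, looking along -z (the intrinsics and any distortion apply to the point x, -y, -z); pixel columns grow to the right and rows downward; lengths in mm; the calibration is good to about 2 mm. A picture is of the moment at which its call begins. There is no depth.
- env.job_done(): hands the job in; it is judged then, once.
The state is a dict: "clock": time; "qpos": joint angles; "qvel": joint speeds; "joint_torque": joint torques, N m; "tcp_pos": TCP position; "ee_rot": TCP orientation; "contact_force": force on the tool from outside, world axes, zero at the start; "moment": the same for the moment, N m; "width": opening from 0.0 (shut) to 1.0 (fully open); "gripper_force": force on a finger pad.
Only numpy, scipy, OpenCV 4.12 (cv2) and the standard library are available. Lean on these libraries where they do the work, as an engineer would, in place of code of your own. Each camera call takes 0.05 s, during which the arm holds its last target. There are 200 camera calls.

TASK

The sampler's tube drum is back on its drive spindle and the orange retaining clip lies loose on the hub, open side towards the spindle. Take the yellow-handled fork tool from the blue mat and, with the fork only, slide the clip along the hub into the spindle's groove until it snaps in; then keep the fork against it for a moment with a firm push of about 15 N to be sure it is fully home, but never over 22 N, or the clip cracks. Lay the tool back on the mat, let go, and leave the drum, its tubes and the things around it undisturbed.

Things in the scene. Friction and masses are not known exactly. Their poses are not given: they have to be found in the camera images.
- sampler: fixed sampler: white housing 270 x 270 mm, 32 mm high; grey tube drum of 220 mm diameter, rim at 74 mm, coloured tube caps up to 80 mm on a 90 mm radius; in the middle a flat hub, 120 mm across, at 84 mm. Origin at bench level on the spindle's axis, z up. The five wells on its -x side are empty; the clip lies on that side of the hub and goes on along about +x
- groove (a point): point on the spindle's axis at the height of the hub face, 84 mm above the bench. The steel spindle has a groove of 16 mm diameter from the hub face to 7 mm above it; over that a head of 22 mm diameter, to 21 mm above the hub face
- clip: orange split clip, 5 mm thick, 31 mm wide, flat on the hub, origin 26 to 34 mm from the spindle's axis. Origin: centre of its round seat, on the underside; fully home it is on the axis. The mouth opens along its +x, towards the spindle to within 0.25 rad. Two sprung jaws with flared tips reach 13 mm in front of the origin and take hold of the groove. Cracks over 22 N
- clip_back (a point): middle of the clip's flat back edge (24 mm wide), underside, 17.5 mm behind its origin: the fork pushes here. The jaws meet the groove with the origin about 14 mm from the axis and spread under a push that rises to 5 to 12 N; some 7 mm from home the push drops off and the clip springs in ahead of the fork. Brought up again, the fork finds it hard against the groove and the force climbs
- fork_tool: clip fork, about 105 to 170 g, on the mat. Yellow handle x = -55 to +35 mm, 16 mm wide, 28 mm high. Origin on its underside at the place to grip; x forward along the blade, z up. Steel blade 20 mm wide, 4.5 mm thick, underside 6 mm above the origin, ending in a fork 48 mm wide: flat notch bottom at x = 128 mm, two prongs 38 mm apart (inside) reaching to x = 142 mm
- fork_notch (a point): middle of the fork's notch bottom at the blade's underside, 128 mm in front of and 6 mm above the tool's origin; this edge pushes on the clip's flat back edge
- mat: blue-green mat 250 x 150 mm, 3 mm thick, fixed to the bench; origin at the centre of its underside, x along its length
- tip_box: closed blue pipette tip box, 87 x 122 mm, 64 mm high; bystander; origin under its centre
- reagent: amber reagent bottle with a blue cap, 60 mm diameter, 120 mm high; bystander; origin under its centre
- tube_rack: green tube rack, 70 x 110 mm, 39 mm high with its tube caps; bystander; origin under its centre

How it is judged (in metres and radians):
On the way, in this order (a step that is already met when the one before it is completed fails the run):
1. the fork tool is lifted off the mat (height (world z) of fork_tool above 0.04 m), for 0.1 s.
2. the clip is in the groove and the fork presses it home with a firm push of over 10 N (horizontal distance between clip and groove below 0.003 m and contact force between fork_tool and clip above 10 N), for 0.15 s.
At the end, for the whole second after the job is handed in: the clip sits flat in the groove, its centre within 2 mm of the spindle's axis and under the spindle's head; the fork tool lies at rest with its handle on the mat, released (horizontal distance between clip and groove below 0.002 m and z of clip in the frame of groove between -0.002 and 0.004 m and angle between clip's own z axis and vertical below 0.2 rad and height (world z) of fork_tool below 0.02 m and x of fork_tool in the frame of mat between -0.125 and 0.125 m and y of fork_tool in the frame of mat between -0.075 and 0.075 m and linear speed of each of fork_tool, clip below 0.01 m/s); the robot touches nothing.
It fails at once if the fork presses on the clip with over 22 N (contact force between fork_tool and clip above 22 N).
It fails at once if the fork presses on the sampler (hub, drum, tubes or spindle) with over 15 N (contact force between fork_tool and sampler above 15 N).
It fails at once if the fingers touch the clip (contact force between the fingers and clip above 0.5 N).
It fails at once if the fingers or the arm press on the sampler with over 5 N (contact force between any of the fingers, the arm and sampler above 5 N).
It fails at once if a bystander (tip box, bottle or tube rack) is moved by over 15 mm (distance of any of tip_box, reagent, tube_rack from where it was at the start of the episode above 0.015 m).
It also fails if it takes over 56 s, if anything falls off the work surface, if the arm or the gripper's body presses on something with over 40 N, if the wrist force passes 120 N, or if a joint passes its speed limit or range.

## Working session

There is one attempt and no reset: what is moved stays moved. The work goes in short steps, Python scripts to look and compute and a tool call to move; the robot and the scene stay as the last step left them, time stands still between calls to the robot, and variables do not carry over. Pictures are saved under pics/ and viewed, at most 10 in all, crops included, and the job is handed in when it is done.

Besides the shell and the picture viewer there is one more tool, called after ">>>" as name(argument=value, ...) on one line, values as JSON. drive_tool: Moves the arm, as the interface text tells. Its arguments: {"type":"object","properties":{"steps":{"type":"array","items":{"type":"object","properties":{"jaw":{"type":"number"},"x":{"type":"number"},"y":{"type":"number"},"z":{"type":"number"},"roll":{"type":"number"}}}},"force":{"type":"number"}},"required":["steps"]}

```bash
mkdir -p pics; python3 - <<'E'
from station import env, grab_frame
import cv2, pickle
for n in ["scene","side","wrist"]:
    f=grab_frame(n); pickle.dump(f,open(f"{n}0.pkl","wb"))
    cv2.imwrite(f"pics/{n}0.png",f["image"][:,:,::-1])
    print(n,{k:v for k,v in f.items() if k!="image"})
print(env.get_state())
E
```

```text
scene {'fov_y': 42.48679794673407, 'cx': 269.99815473153353, 'cy': 209.45762846585885, 'cam_to_world': array([[ 6.73396208e-01, -5.00765281e-01,  5.43848950e-01,
         1.29880070e+03],
       [ 7.39106929e-01,  4.72027367e-01, -4.80532114e-01,
        -5.10559569e+02],
       [-1.60777888e-02,  7.25551030e-01,  6.87980528e-01,
         8.99286007e+02],
       [ 0.00000000e+00,  0.00000000e+00,  0.00000000e+00,
         1.00000000e+00]])}
side {'fov_y': 47.08640048671823, 'cx': 279.509293716809, 'cy': 207.1103741328537, 'cam_to_world': array([[ 9.63855081e-01,  1.61706955e-01, -2.11740983e-01,
         4.09064638e+02],
       [-2.66111219e-01,  6.23001797e-01, -7.35563444e-01,
        -7.70919287e+02],
       [ 1.29692889e-02,  7.65323214e-01,  6.43515483e-01,
         8.19056342e+02],
       [ 0.00000000e+00,  0.00000000e+00,  0.00000000e+00,
         1.00000000e+00]])}
wrist {'fov_y': 67.43813876140766, 'cx': 278.9897845167407, 'cy': 211.5654121881766, 'cam_to_world': array([[ 9.99999930e-01, -3.48510846e-04,  1.36456996e-04,
         5.75362286e+02],
       [ 2.86895272e-04,  9.
[... 241 characters left out ...]
15, 'qpos': array([-1.21004707e-01,  2.76453304e-01,  1.50583335e+00,  1.20544370e-05,
        1.36069842e+00, -1.20990849e-01]), 'qvel': array([-2.82916856e-03, -1.55700500e-03, -2.96897464e-03,  4.15346472e-05,
        1.06535840e-03, -7.62901374e-04]), 'joint_torque': array([ 9.65923646e-04, -4.17143512e+01, -2.46032345e+01, -1.26433165e-04,
        7.58384820e-03, -3.43765259e-05]), 'tcp_pos': array([5.74626760e+02, 4.14884074e-02, 2.41639953e+02]), 'ee_rot': array([-3.14021184e+00, -1.79758637e-04,  1.57077982e+00]), 'contact_force': array([-0.7408026 ,  0.2773886 ,  0.20683641]), 'moment': array([ 0.01832403,  0.02581564, -0.03368206]), 'gripper_force': 0.0, 'width': 1.000760210786802}
```

View pics/scene0.png

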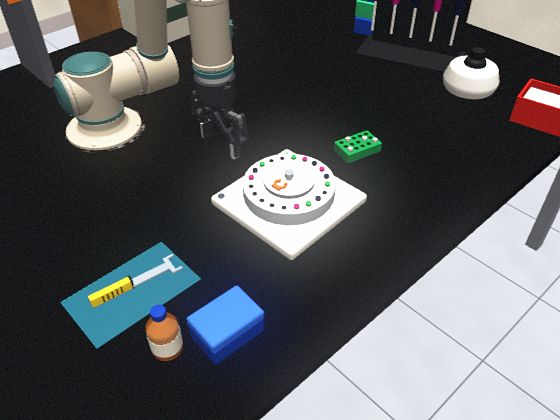

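View pics/wrist0.png

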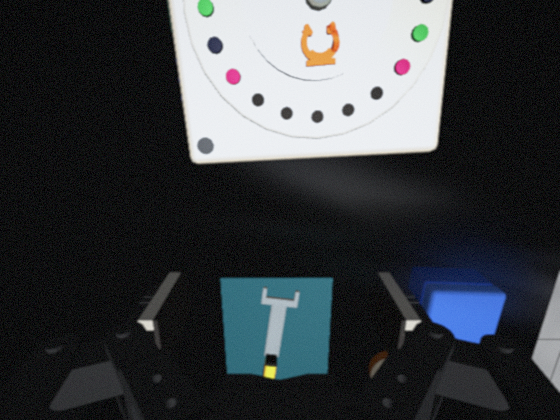

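The scene picture shows the sampler around (290,185), the clip at (280,184) and the fork tool on the mat from (90,300) to (180,262). In the wrist view the spindle is cut off at (318,0), the clip is at (320,47) and the fork notch at (280,300). The blade points almost straight up in that image, which is world +y.

```bash
cat > h.py <<'E'
import numpy as np, pickle, cv2
def ray(f,p):
    fl=210/np.tan(np.radians(f["fov_y"]/2)); M=f["cam_to_world"]
    d=M[:3,:3]@np.array([(p[0]-f["cx"])/fl,-(p[1]-f["cy"])/fl,-1]); return M[:3,3],d
def onz(f,p,z):
    o,d=ray(f,p); return o+d*(z-o[2])/d[2]
def proj(f,P):
    fl=210/np.tan(np.radians(f["fov_y"]/2)); M=f["cam_to_world"]
    c=M[:3,:3].T@(np.asarray(P,float)-M[:3,3]); return f["cx"]-fl*c[0]/c[2], f["cy"]+fl*c[1]/c[2]
def load(n): return pickle.load(open(n+".pkl","rb"))
def crop(f,x0,y0,x1,y1,s,name):
    cv2.imwrite(name,cv2.resize(f["image"][y0:y1,x0:x1,::-1],None,fx=s,fy=s,interpolation=cv2.INTER_CUBIC))
E
python3 - <<'E'
from h import *
np.set_printoptions(precision=1,suppress=True)
w=load("wrist0");s=load("scene0")
print("clip back",onz(w,(320,64),87)," spindle(w)",onz(w,(318,0),105),"spindle(s)",onz(s,(289,173),105))
print("notch",onz(w,(281,303),13),"neck",onz(w,(271,365),13))
print("handle top ends scene",onz(s,(90,296),31),onz(s,(130,282),31),"fork",onz(s,(172,264),13))
print("mat corners",[onz(w,p,3) for p in [(221,278),(333,278)]],[onz(s,p,3) for p in [(62,302),(99,343),(200,279),(163,242)]])
print("caps",[onz(w,p,80) for p in [(206,7),(420,33)]],"housing",[onz(w,p,32) for p in [(193,162),(437,150)]],"box",[onz(w,p,64) for p in [(425,285),(503,293)]])
print("bottle",onz(s,(158,312),120))
crop(s,50,220,280,370,3.4,"pics/c1.png")
E
```

```text
clip back [609.4 114.1  87. ]  spindle(w) [604. 155. 105.] spindle(s) [610.8 158.1 105. ]
notch [ 578.  -169.9   13. ] neck [ 563.8 -275.    13. ]
handle top ends scene [ 551.  -338.1   31. ] [ 575.1 -259.8   31. ] fork [ 579.5 -161.3   13. ]
mat corners [array([ 497.6, -137.7,    3. ]), array([ 647.7, -137.6,    3. ])] [array([ 501.2, -382.6,    3. ]), array([ 640.6, -375.6,    3. ]), array([ 647.1, -137.9,    3. ]), array([ 502.7, -134.5,    3. ])]
caps [array([516.1, 157. ,  80. ]), array([692.2, 138.4,  80. ])] housing [array([481.5,  23. ,  32. ]), array([745.5,  36. ,  32. ])] box [array([ 740.2, -110.7,   64. ]), array([ 830.7, -121.1,   64. ])]
bottle [ 741.2 -285.3  120. ]
```

View pics/c1.png

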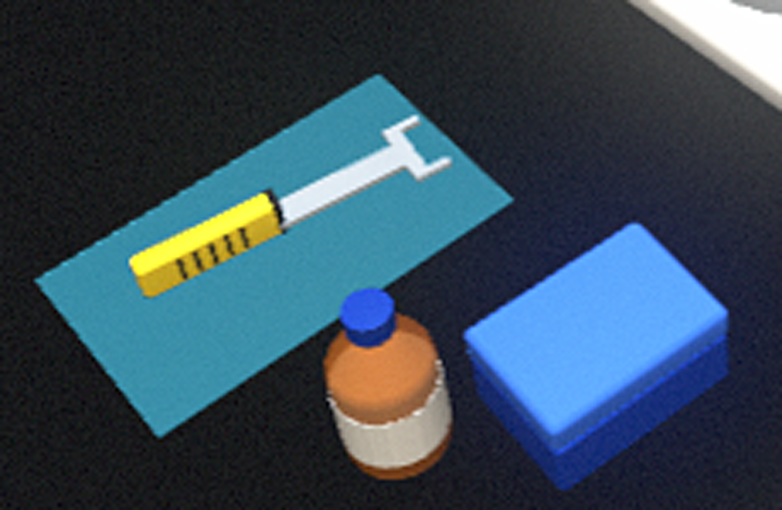

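>>> drive_tool(steps=[{"jaw": 1, "x": -5, "y": 0, "z": 0, "roll": 0.05}, {"jaw": 1, "x": -10, "y": -0.5, "z": 0, "roll": 0.13}, {"jaw": 1, "x": -15, "y": -1, "z": 0, "roll": 0.13}, {"jaw": 1, "x": -20, "y": -1.3, "z": 0, "roll": 0.13}, {"jaw": 1, "x": -25, "y": -1.3, "z": 0, "roll": 0.13}])

```text
clock: 0.65
tcp_pos: [561.2, -251.1, 242.2]
ee_rot: [-3.141, -0.0, 1.441]
contact_force: [0.9, -0.1, 0.3]
width: 1.003
gripper_force: 0.0
```

>>> drive_tool(steps=[{"jaw": 1, "x": -2, "y": 0, "z": 0, "roll": 0}, {"jaw": 1, "x": -4, "y": 0, "z": 0, "roll": 0}, {"jaw": 1, "x": -4, "y": 0, "z": 0, "roll": 0}, {"jaw": 1, "x": -4, "y": 0, "z": 0, "roll": 0}])

```text
clock: 1.05
tcp_pos: [556.8, -288.0, 242.1]
ee_rot: [-3.141, -0.002, 1.441]
contact_force: [-0.2, 0.6, 1.2]
width: 0.998
gripper_force: 0.0
```

```bash
cat >> h.py <<'E'
def snap(n,name):
    from station import grab_frame
    f=grab_frame(n); pickle.dump(f,open(name+".pkl","wb")); cv2.imwrite(f"pics/{name}.png",f["image"][:,:,::-1]); return f
E
python3 - <<'E'
from h import *
from station import env
w=snap("wrist","wrist1"); s=env.get_state(); print(s["clock"],s["tcp_pos"],s["ee_rot"])
E
```

```text
1.1 [ 556.91663996 -287.51813384  242.27379007] [-3.14128187e+00 -1.34122697e-03  1.44187761e+00]
```

View pics/wrist1.png

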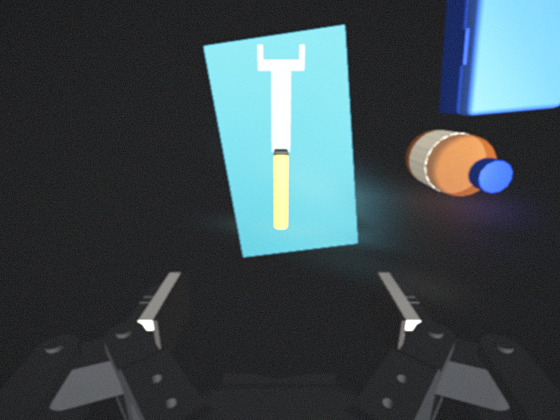

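The fork is parallel to the image columns: rear end of the handle top at (281,228), front at (281,152), notch bottom at (281,70). The bottle and tip box are well clear.

```bash
python3 - <<'E'
from h import *
np.set_printoptions(precision=1,suppress=True)
w=load("wrist1")
M=w["cam_to_world"];print(M)
print("handle rear/front top",onz(w,(281,228),31),onz(w,(281,155),31),"notch",onz(w,(281,70),13),"prong tips",onz(w,(260,45),13),onz(w,(303,45),13))
print("tcp proj at z31",proj(w,[556.9,-287.5,31]))
print("mat",[onz(w,p,3) for p in [(204,45),(345,25),(358,242),(243,257)]],"bottle top",onz(w,(492,176),120))
E
```

```text
[[   1.     0.1    0.   568. ]
 [  -0.1    0.9    0.3 -207.8]
 [   0.    -0.3    0.9  375.2]
 [   0.     0.     0.     1. ]]
handle rear/front top [ 553.2 -342.4   31. ] [ 564.  -257.9   31. ] notch [ 575.2 -172.1   13. ] prong tips [ 556.7 -145.8   13. ] [ 600.7 -151.6   13. ]
tcp proj at z31 (np.float64(278.0339474265458), np.float64(182.21040072418234))
mat [array([ 497.6, -136.5,    3. ]), array([ 646.9, -137.1,    3. ]), array([ 648. , -385.5,    3. ]), array([ 497.4, -387.4,    3. ])] bottle top [ 735.4 -284.5  120. ]
```

>>> drive_tool(force=80, steps=[{"jaw": 1, "x": -0.6, "y": 0.3, "z": 5, "roll": 0}, {"jaw": 1, "x": -0.6, "y": 0.3, "z": 10, "roll": 0}, {"jaw": 1, "x": -0.6, "y": 0.3, "z": 14, "roll": 0}, {"jaw": 1, "x": -0.6, "y": 0.3, "z": 17, "roll": 0}, {"jaw": 1, "x": -0.6, "y": 0.3, "z": 17, "roll": 0}])

```text
clock: 1.6
tcp_pos: [556.4, -291.4, 68.0]
ee_rot: [-3.133, -0.005, 1.443]
contact_force: [-0.9, 0.3, 0.3]
width: 1.0
gripper_force: 0.0
```

>>> drive_tool(steps=[{"jaw": 0.6, "z": 2}, {"jaw": 0.6, "z": 4}, {"jaw": 0.5, "z": 5.4}, {"jaw": 0.4, "z": 5.5}, {"jaw": 0.4, "z": 5.5}])

```text
$.steps[0]: bad value
```

>>> drive_tool(steps=[{"jaw": 1, "x": 0, "y": 0.1, "z": 2, "roll": 0}, {"jaw": 0.8, "x": 0, "y": 0.1, "z": 3, "roll": 0}, {"jaw": 0.6, "x": 0, "y": 0.1, "z": 4, "roll": 0}, {"jaw": 0.5, "x": 0, "y": 0.1, "z": 5, "roll": 0}, {"jaw": 0.5, "x": 0, "y": 0.1, "z": 5, "roll": 0}])

```text
clock: 2.1
tcp_pos: [559.5, -295.0, 21.6]
ee_rot: [-3.14, -0.001, 1.441]
contact_force: [-0.9, 0.4, 0.0]
width: 0.497
gripper_force: 0.0
```

```bash
python3 - <<'E'
from h import *
from station import env
f=snap("wrist","wrist2"); s=env.get_state(); print(s["clock"],s["tcp_pos"],s["ee_rot"],s["contact_force"],s["width"])
E
```

```text
2.15 [ 559.85609964 -295.32285023   22.15092873] [-3.14100921e+00 -4.02308336e-04  1.44085219e+00] [-0.04799386 -0.17596548  0.32531666] 0.500733094490482
```

View pics/wrist2.png

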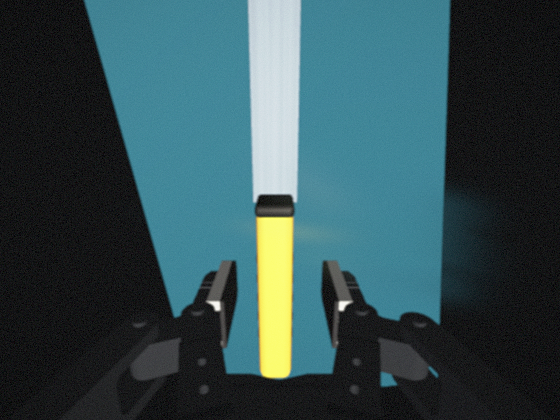

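The handle stands between the pads, its centre about 2 mm left of the finger centre: handle column 275, fingers 280. It is well aligned.

>>> drive_tool(force=80, steps=[{"jaw": 0.5, "x": 0, "y": -0.15, "z": 0.45, "roll": 0}, {"jaw": 0.3, "x": 0, "y": -0.15, "z": 0.45, "roll": 0}, {"jaw": 0, "x": 0, "y": -0.15, "z": 0.45, "roll": 0}, {"jaw": 0, "x": 0, "y": -0.15, "z": 0.45, "roll": 0}, {"jaw": 0, "x": 0, "y": -0.15, "z": 0.45, "roll": 0}])

```text
clock: 2.65
tcp_pos: [558.8, -295.6, 18.3]
ee_rot: [3.141, 0.0, 1.441]
contact_force: [-0.6, 0.8, 2.4]
width: 0.165
gripper_force: 79.9
```

>>> drive_tool(steps=[{"jaw": 0, "x": 0, "y": 0, "z": 0, "roll": 0}, {"jaw": 0, "x": 0, "y": 0, "z": 0, "roll": 0}, {"jaw": 0, "x": 0, "y": 0, "z": -1, "roll": 0}, {"jaw": 0, "x": 0, "y": 0, "z": -3, "roll": 0}, {"jaw": 0, "x": 0, "y": 0, "z": -5, "roll": 0}])

```text
clock: 3.15
tcp_pos: [558.0, -294.9, 67.9]
ee_rot: [-3.14, -0.001, 1.441]
contact_force: [0.5, -0.9, -1.6]
width: 0.17
gripper_force: 79.6
```

>>> drive_tool(steps=[{"jaw": 0, "x": 1, "y": 0, "z": -4, "roll": 0}, {"jaw": 0, "x": 4, "y": -0.5, "z": -7.5, "roll": 0}, {"jaw": 0, "x": 8, "y": -1.5, "z": -10.5, "roll": 0}, {"jaw": 0, "x": 12, "y": -2.2, "z": -13.2, "roll": 0}, {"jaw": 0, "x": 16.5, "y": -3, "z": -13.2, "roll": 0}])

```text
clock: 3.65
tcp_pos: [552.3, -127.6, 204.4]
ee_rot: [3.133, 0.002, 1.44]
contact_force: [1.1, 1.3, -0.7]
width: 0.166
gripper_force: 79.6
```

>>> drive_tool(steps=[{"jaw": 0, "x": 4.5, "y": -0.7, "z": 0, "roll": -0.03}, {"jaw": 0, "x": 9, "y": -1.6, "z": 0, "roll": -0.07}, {"jaw": 0, "x": 13, "y": -2.5, "z": 0, "roll": -0.13}, {"jaw": 0, "x": 16.5, "y": -3.1, "z": 0, "roll": -0.13}, {"jaw": 0, "x": 16.5, "y": -3.1, "z": 0, "roll": -0.13}])

```text
clock: 4.15
tcp_pos: [539.6, 44.2, 200.0]
ee_rot: [-3.141, -0.003, 1.576]
contact_force: [-0.2, -1.4, -2.6]
width: 0.17
gripper_force: 79.5
```

>>> drive_tool(steps=[{"jaw": 0, "x": 0, "y": 0, "z": 0, "roll": 0}, {"jaw": 0, "x": 0, "y": 0, "z": 0, "roll": 0}])

```text
clock: 4.35
tcp_pos: [540.8, 39.0, 199.8]
ee_rot: [-3.142, 0.001, 1.57]
contact_force: [0.3, -0.3, -0.8]
width: 0.168
gripper_force: 79.5
```

```bash
python3 - <<'E'
from h import *
from station import env
f=snap("wrist","wrist3"); s=env.get_state(); print(s["clock"],s["tcp_pos"],s["ee_rot"],s["contact_force"],s["width"])
a=snap("scene","scene3"); b=snap("side","side3")
P=[610,150,95]
ims=[f["image"][:,:,::-1]]
for g in (a,b):
    u,v=map(int,proj(g,P)); print(u,v)
    c=g["image"][v-80:v+60,u-80:u+60,::-1]; ims.append(cv2.resize(c,(400,400),interpolation=cv2.INTER_CUBIC)); print(u-80,v-80,400/140)
cv2.imwrite("pics/ab3.png",np.hstack(ims[1:]))
E
```

```text
4.4 [540.90500794  38.66219895 199.8079033 ] [-3.14154346e+00  5.92386239e-04  1.56959453e+00] [-0.17479157 -0.47286863 -0.76403595] 0.16642014179610723
286 177
206 97 2.857142857142857
254 185
174 105 2.857142857142857
```

View pics/wrist3.png

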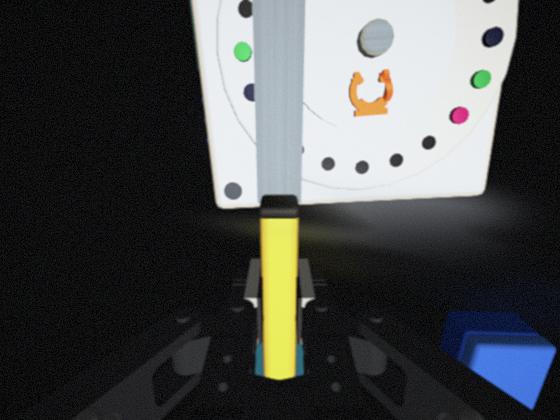

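View pics/ab3.png

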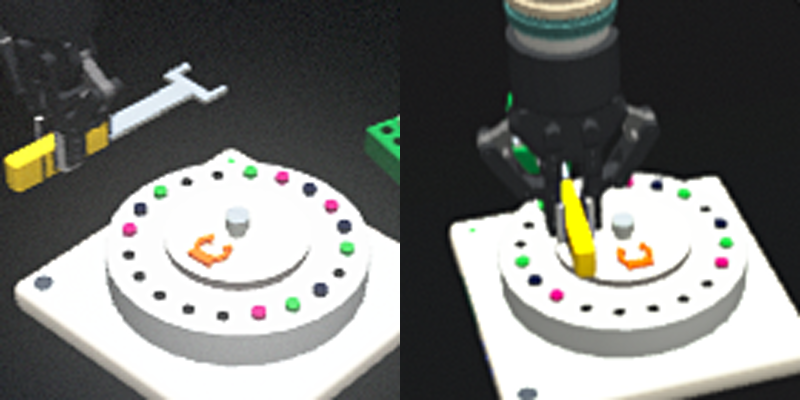

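In the wrist view the spindle head is around (377,36). The clip is at (370,95), mouth towards the spindle, with its back edge around row 114. The scene crop shows the fork held level.

```bash
python3 - <<'E'
from h import *
w=load("wrist3")["image"][10:130,320:430,::-1]; s=load("scene3")["image"][110:170,235:290,::-1]
a=cv2.resize(w,(550,600),interpolation=cv2.INTER_CUBIC); b=cv2.resize(s,(248,270),interpolation=cv2.INTER_CUBIC)
o=np.zeros((600,798,3),np.uint8); o[:,:550]=a; o[:270,550:]=b
cv2.imwrite("pics/z3.png",o)
E
```

```text
(no output)
```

View pics/z3.png

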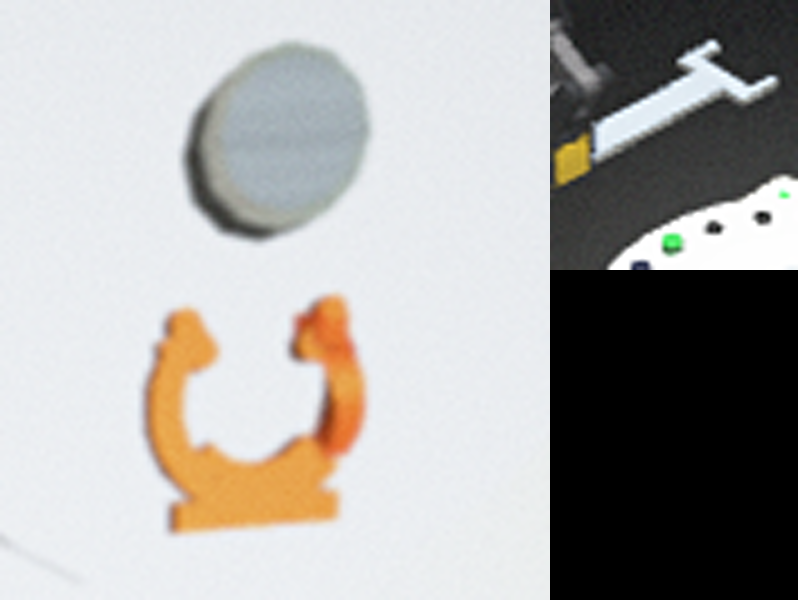

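The head's top face is centred at (377.6,36.0). The clip's back edge runs from (354.4,116.2) to (387.6,113.2) and its jaw tips are around (371.6,71). In the scene view the notch bottom is at about (273.8,126.2), with prong tips at (270.9,120.2) and (284.2,128.7).

```bash
python3 - <<'E'
from h import *
np.set_printoptions(precision=1,suppress=True)
w=load("wrist3");s=load("scene3");d=load("side3")
sp=onz(w,(377.6,36),105); b1=onz(w,(354.4,116.2),89); b2=onz(w,(387.6,113.2),89)
print("spindle",sp,"back",b1,b2,(b1+b2)/2,"edge angle",np.arctan2(*(b2-b1)[[1,0]]))
print("jaw tips",onz(w,(320+186/5,10+312/5),89),onz(w,(320+330/5,10+298/5),89))
print("spindle scene",onz(s,(206+237/2.857,97+212/2.857),105),"side",onz(d,(174+222/2.857,105+217/2.857),105))
print("caps wrist/scene: ")
zt=199.8-17.7+3+10.5
print("fork top z",zt,"notch",onz(s,(273.8,126.2),zt),"prongs",onz(s,(270.9,120.2),zt),onz(s,(284.2,128.7),zt))
print("front of handle in wrist top",onz(w,(280,213),zt+17.5), "blade centre near", onz(w,(279.5,120),zt), onz(w,(279,30),zt))
E
```

```text
spindle [605.2 162.4 105. ] back [597.7 112.6  89. ] [622.1 114.7  89. ] [609.9 113.6  89. ] edge angle 0.08667481833709471
jaw tips [597.5 142.4  89. ] [617.8 144.2  89. ]
spindle scene [606.1 162.5 105. ] side [604.4 158.7 105. ]
caps wrist/scene: 
fork top z 195.60000000000002 notch [546.2 171.4 195.6] prongs [524.1 182.8 195.6] [569.5 181.7 195.6]
front of handle in wrist top [542.   79.2 213.1] blade centre near [541.9 114.4 195.6] [541.7 147.6 195.6]
```

>>> drive_tool(steps=[{"jaw": 0, "x": -3, "y": 3.5, "z": 0, "roll": -0.05}, {"jaw": 0, "x": -6, "y": 7, "z": 0, "roll": -0.096}, {"jaw": 0, "x": -7.45, "y": 8.24, "z": 3, "roll": -0.096}, {"jaw": 0, "x": -7.45, "y": 8.24, "z": 6, "roll": -0.096}, {"jaw": 0, "x": -7.45, "y": 8.24, "z": 9, "roll": -0.096}])

```text
clock: 5.0
tcp_pos: [623.9, -36.9, 108.5]
ee_rot: [3.141, 0.0, 1.664]
contact_force: [-0.3, 0.4, -1.7]
width: 0.171
gripper_force: 79.6
```

>>> drive_tool(steps=[{"jaw": 0, "x": 0, "y": 0, "z": 0, "roll": 0}, {"jaw": 0, "x": 0, "y": 0, "z": 0, "roll": 0}])

```text
clock: 5.2
tcp_pos: [623.3, -35.5, 109.8]
ee_rot: [-3.141, -0.0, 1.666]
contact_force: [0.3, 0.2, -1.5]
width: 0.17
gripper_force: 79.5
```

```bash
python3 - <<'E'
from h import *
from station import env
f=snap("wrist","wrist4"); s=env.get_state(); print(s["clock"],s["tcp_pos"],s["ee_rot"],s["contact_force"],s["width"])
a=snap("scene","scene4"); b=snap("side","side4")
o=[]
for g in (a,b):
    u,v=map(int,proj(g,[608,125,95])); 
    o.append(cv2.resize(g["image"][v-40:v+30,u-45:u+35,::-1],(400,350),interpolation=cv2.INTER_CUBIC)); print(u-45,v-40)
cv2.imwrite("pics/ab4.png",np.hstack(o))
E
```

```text
5.25 [624.20800094 -35.42879194 111.07492614] [3.13957249e+00 5.65002923e-04 1.66600628e+00] [ 0.63837701 -0.92319583 -0.3895889 ] 0.16773439112920113
232 142
211 152
```

View pics/ab4.png

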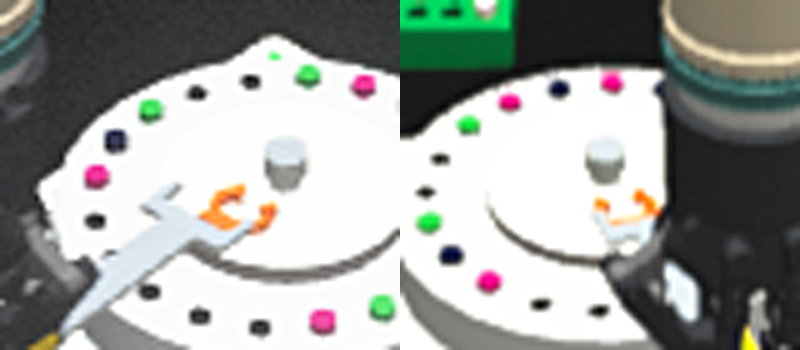

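The scene crop shows the fork above and behind the clip, with prong tips at crop (180,186) and (253,224). I will check that against the expected position.

```bash
python3 - <<'E'
from h import *
np.set_printoptions(precision=1,suppress=True)
s=load("scene4")
u=np.array([-.095,.9955]);v=np.array([.9955,.095])
N=np.array([611.8,93.7])
for zt in (104,106,108):
  a,b=onz(s,(268,179.2),zt),onz(s,(282.6,186.8),zt); m=(a+b)[:2]/2
  print(zt,a,b,"rel to expected tip mid fwd/lat",(m-N-14*u)@u,(m-N-14*u)@v)
for n,P in dict(tipL=[*(N+14*u-21.5*v),105.8],tipR=[*(N+14*u+21.5*v),105.8],back=[609.9,113.6,89],sp=[605.2,162.2,105]).items():
  p=proj(s,P); print(n,(p[0]-232)*5,(p[1]-142)*5)
E
```

```text
104 [593.1 109.  104. ] [635.  115.1 104. ] rel to expected tip mid fwd/lat 4.027607960909525 3.9711144697878766
106 [594.8 107.4 106. ] [636.7 113.5 106. ] rel to expected tip mid fwd/lat 2.3053754494768732 5.536673062495138
108 [596.6 105.9 108. ] [638.3 111.9 108. ] rel to expected tip mid fwd/lat 0.5831429380442993 7.1022316552021785
tipL 168.49914265613393 182.13799958720344
tipR 239.40164979544278 223.06348522147061
back 212.88945712366285 223.96026693037868
sp 283.0098679219546 145.37996319225783
```

>>> drive_tool(steps=[{"jaw": 0, "x": 0, "y": -0.2, "z": 0.5, "roll": 0}, {"jaw": 0, "x": 0, "y": -0.2, "z": 1.0, "roll": 0}, {"jaw": 0, "x": 0, "y": -0.2, "z": 1.0, "roll": 0}])

```text
clock: 5.65
tcp_pos: [620.6, -34.7, 99.4]
ee_rot: [-3.141, -0.0, 1.667]
contact_force: [0.1, 0.0, -1.7]
width: 0.171
gripper_force: 79.5
```

>>> drive_tool(steps=[{"jaw": 0, "x": 0, "y": 0, "z": 0.15, "roll": 0}, {"jaw": 0, "x": 0, "y": 0, "z": 0.3, "roll": 0}, {"jaw": 0, "x": 0, "y": 0, "z": 0.3, "roll": 0}])

```text
clock: 5.95
tcp_pos: [621.2, -34.9, 96.6]
ee_rot: [-3.141, -0.0, 1.667]
contact_force: [0.2, -0.7, -0.4]
width: 0.169
gripper_force: 79.5
```

>>> drive_tool(steps=[{"jaw": 0, "x": 0, "y": 0, "z": 0.1, "roll": 0}, {"jaw": 0, "x": 0, "y": 0, "z": 0.1, "roll": 0}])

```text
clock: 6.15
tcp_pos: [621.2, -34.9, 95.7]
ee_rot: [-3.141, -0.0, 1.667]
contact_force: [-0.5, 0.6, -1.1]
width: 0.168
gripper_force: 79.5
```

```bash
python3 - <<'E'
from h import *
from station import env
for i in range(3):
    snap("scene","scene5"); s=env.get_state(); print(s["clock"],s["tcp_pos"],s["contact_force"],s["moment"])
E
```

```text
6.2 [621.24765372 -34.92281539  95.77433498] [-0.85548957  0.36411553 -1.11497635] [-0.04539799  0.00157876  0.01824803]
6.25 [621.27543043 -34.93483314  95.83638292] [-0.0155742   0.18361037 -1.89184165] [ 0.00295999 -0.00703429 -0.01363778]
6.3 [621.31843709 -34.96577638  95.87673616] [-0.05468922 -0.14052175 -1.3047739 ] [0.01491547 0.00321929 0.04546653]
```

>>> drive_tool(steps=[{"jaw": 0, "x": 0, "y": 0, "z": 0.1, "roll": 0}, {"jaw": 0, "x": 0, "y": 0, "z": 0.15, "roll": 0}, {"jaw": 0, "x": 0, "y": 0, "z": 0.15, "roll": 0}])

```text
clock: 6.6
tcp_pos: [621.2, -34.9, 94.2]
ee_rot: [-3.141, -0.0, 1.667]
contact_force: [-1.5, 0.7, -2.0]
width: 0.171
gripper_force: 79.5
```

>>> drive_tool(steps=[{"jaw": 0, "x": 0, "y": 0, "z": 0.1, "roll": 0}, {"jaw": 0, "x": 0, "y": 0, "z": 0.1, "roll": 0}])

```text
clock: 6.8
tcp_pos: [621.3, -34.9, 93.3]
ee_rot: [3.141, -0.0, 1.667]
contact_force: [-0.8, 0.1, -1.8]
width: 0.167
gripper_force: 79.5
```

>>> drive_tool(steps=[{"jaw": 0, "x": 0, "y": 0, "z": 0.05, "roll": 0}, {"jaw": 0, "x": 0, "y": 0, "z": 0.05, "roll": 0}])

```text
clock: 7.0
tcp_pos: [621.3, -34.9, 92.9]
ee_rot: [3.141, -0.0, 1.667]
contact_force: [-0.0, -0.5, -0.6]
width: 0.17
gripper_force: 79.5
```

>>> drive_tool(steps=[{"jaw": 0, "x": 0, "y": 0, "z": 0.06, "roll": 0}, {"jaw": 0, "x": 0, "y": 0, "z": 0.06, "roll": 0}])

```text
clock: 7.2
tcp_pos: [621.4, -34.9, 92.4]
ee_rot: [3.141, -0.0, 1.667]
contact_force: [-0.0, -0.2, 1.0]
width: 0.165
gripper_force: 79.7
```

```bash
python3 - <<'E'
from h import *
from station import env
for i in range(3):
    a=snap("scene","scene5"); s=env.get_state(); print(s["clock"],s["tcp_pos"],s["contact_force"],s["moment"])
b=snap("side","side5")
o=[]
for g in (a,b):
    u,v=map(int,proj(g,[608,125,90])); 
    o.append(cv2.resize(g["image"][v-25:v+25,u-30:u+20,::-1],(400,400),interpolation=cv2.INTER_CUBIC)); print(u-30,v-25)
cv2.imwrite("pics/ab5.png",np.hstack(o))
E
```

```text
7.25 [621.39361795 -34.94520675  92.46093516] [ 1.03571768 -0.60144312  1.30863161] [0.174573   0.02696967 0.04726361]
7.3 [621.39725579 -34.95559745  92.46110537] [-0.79173123 -0.96580087  0.41906828] [2.74992282e-01 1.93489633e-05 1.20599917e-02]
7.35 [621.37591418 -34.94204216  92.42536088] [-0.53387687 -0.43272634  0.07283882] [0.17308004 0.02509158 0.03096948]
247 158
226 168
```

View pics/ab5.png

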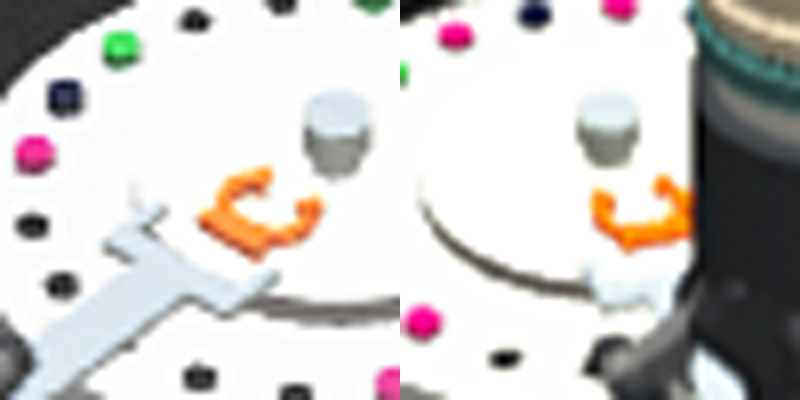

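In the scene crop the prong tips are at (163,212) and (274,277), the clip's back edge runs from (200,222) to (262,254), and the spindle top is at (339,115). The prongs straddle the clip's back from behind. In the side crop the left prong tip is at (595,265).

```bash
python3 - <<'E'
from h import *
np.set_printoptions(precision=1,suppress=True)
s=load("scene5");d=load("side5")
q=lambda x,y:(247+x/8,158+y/8)
a,b=onz(s,q(163,212),88.5),onz(s,q(274,277),88.5)
c,e=onz(s,q(200,222),89),onz(s,q(262,254),88)
sp=onz(s,q(339,115),105)
print("tips",a,b,"back",c,e,(c+e)/2,"sp",sp)
u=np.array([-.096,.9954]);v=np.array([.9954,.096])
for n,p in (("tip",(a+b)/2),("back",(c+e)/2),("tcp",np.array([621.4,-34.9])),("spwrist",np.array([605.2,162.4]))): r=p[:2]-sp[:2];print(n,"rel spindle fwd,lat",r@u,r@v)
print("side L tip",onz(d,(226+195/8,168+265/8),88.5),"side sp",onz(d,(226+208/8,168+113/8),105))
E
```

```text
tips [592.2 107.4  88.5] [634.5 111.4  88.5] back [603.2 111.8  89. ] [624.6 116.   88. ] [613.9 113.9  88.5] sp [609.8 160.2 105. ]
tip rel spindle fwd,lat -50.97076358989 -1.335982499642548
back rel spindle fwd,lat -46.544413434896526 -0.38249472286417696
tcp rel spindle fwd,lat -195.3563777612504 -7.20211472524206
spwrist rel spindle fwd,lat 2.5912422387495995 -4.38679472524199
side L tip [588.  103.   88.5] side sp [604.1 153.9 105. ]
```

>>> drive_tool(steps=[{"jaw": 0, "x": 0, "y": 0.05, "z": -0.16, "roll": 0}, {"jaw": 0, "x": 0.5, "y": 0.05, "z": -0.16, "roll": 0}, {"jaw": 0, "x": 1.0, "y": 0.05, "z": -0.16, "roll": 0}, {"jaw": 0, "x": 1.5, "y": 0.05, "z": -0.16, "roll": 0}, {"jaw": 0, "x": 1.5, "y": 0.05, "z": -0.16, "roll": 0}])

```text
clock: 7.9
tcp_pos: [620.0, -18.9, 93.6]
ee_rot: [-3.141, -0.0, 1.668]
contact_force: [-0.9, -0.2, -0.4]
width: 0.174
gripper_force: 79.5
```

>>> drive_tool(steps=[{"jaw": 0, "x": 0.3, "y": 0, "z": 0, "roll": 0}, {"jaw": 0, "x": 0.6, "y": 0, "z": 0, "roll": 0}, {"jaw": 0, "x": 0.9, "y": 0, "z": 0, "roll": 0}, {"jaw": 0, "x": 1.2, "y": 0, "z": 0, "roll": 0}, {"jaw": 0, "x": 1.5, "y": 0, "z": 0, "roll": 0}])

```text
clock: 8.4
tcp_pos: [618.9, -4.8, 93.8]
ee_rot: [3.141, 0.0, 1.667]
contact_force: [0.2, 0.0, -1.5]
width: 0.17
gripper_force: 79.5
```

```bash
cat > st.py <<'E'
from h import *
from station import env
np.set_printoptions(precision=2,suppress=True)
u=np.array([-.096,.9954,0])
f=[]
for i in range(4):
    a=snap("scene","sceneL"); s=env.get_state(); f.append(s["contact_force"])
f=np.array(f); print(s["clock"],s["tcp_pos"],"fork travel",(s["tcp_pos"]-[621.4,-34.9,0])@u,"push",-f@u,"Fz",f[:,2].mean(),"Fx",f[:,0].mean())
h=cv2.cvtColor(a["image"],cv2.COLOR_RGB2HSV); sub=h[150:200,240:310]
m=(sub[...,0]<18)&(sub[...,1]>120)&(sub[...,2]>120); y,x=np.nonzero(m); c=np.array([x.mean()+240,y.mean()+150]); print(m.sum(),c,onz(a,c,87))
E
python3 st.py
```

```text
8.6 [618.89  -4.91  93.84] fork travel 30.09357235183477 push [ 0.6   0.59 -0.17 -0.02] Fz -1.2525503281022619 Fx -0.049361253467149764
62 [283.66 180.95] [607.54 144.34  87.  ]
```

>>> drive_tool(steps=[{"jaw": 0, "x": 0.15, "y": 0, "z": 0, "roll": 0}, {"jaw": 0, "x": 0.3, "y": 0, "z": 0, "roll": 0}, {"jaw": 0, "x": 0.45, "y": 0, "z": 0, "roll": 0}, {"jaw": 0, "x": 0.6, "y": 0, "z": 0, "roll": 0}])

```text
clock: 9.0
tcp_pos: [618.7, -0.6, 94.1]
ee_rot: [3.141, 0.003, 1.668]
contact_force: [0.6, -6.6, -0.6]
width: 0.168
gripper_force: 79.6
```

```bash
python3 st.py
```

```text
9.2 [618.59  -0.13  94.02] fork travel 34.87709879937342 push [4.26 5.21 5.81 6.79] Fz -1.3764949853593378 Fx 0.728156191982156
60 [285.05 180.27] [607.97 148.35  87.  ]
```

>>> drive_tool(steps=[{"jaw": 0, "x": 0.05, "y": 0, "z": 0, "roll": 0}, {"jaw": 0, "x": 0.1, "y": 0, "z": 0, "roll": 0}, {"jaw": 0, "x": 0.15, "y": 0, "z": 0, "roll": 0}, {"jaw": 0, "x": 0.15, "y": 0, "z": 0, "roll": 0}])

```text
clock: 9.6
tcp_pos: [618.5, 1.0, 94.1]
ee_rot: [3.141, 0.003, 1.667]
contact_force: [0.3, -6.0, -1.2]
width: 0.172
gripper_force: 79.6
```

```bash
python3 st.py
```

```text
9.8 [618.47   1.16  94.  ] fork travel 36.17642098883565 push [6.19 5.53 5.68 4.58] Fz -0.7420292715923618 Fx 0.686486252429546
53 [285.34 180.17] [608.18 149.07  87.  ]
```

>>> drive_tool(steps=[{"jaw": 0, "x": 0.05, "y": 0, "z": 0, "roll": 0}, {"jaw": 0, "x": 0.1, "y": 0, "z": 0, "roll": 0}, {"jaw": 0, "x": 0.15, "y": 0, "z": 0, "roll": 0}, {"jaw": 0, "x": 0.15, "y": 0, "z": 0, "roll": 0}])

```text
clock: 10.2
tcp_pos: [618.2, 3.3, 94.0]
ee_rot: [3.141, 0.001, 1.667]
contact_force: [0.1, -4.2, -1.9]
width: 0.17
gripper_force: 79.5
```

```bash
python3 st.py
```

```text
10.4 [617.94   4.38  93.74] fork travel 39.42816842501217 push [2.51 1.83 2.02 1.61] Fz -1.059019083260215 Fx 0.16424161639264218
52 [286.17 179.71] [608.32 151.6   87.  ]
```

>>> drive_tool(steps=[{"jaw": 0, "x": 0.05, "y": 0, "z": 0, "roll": 0}, {"jaw": 0, "x": 0.1, "y": 0, "z": 0, "roll": 0}, {"jaw": 0, "x": 0.15, "y": 0, "z": 0, "roll": 0}, {"jaw": 0, "x": 0.2, "y": 0, "z": 0, "roll": 0}])

```text
clock: 10.8
tcp_pos: [617.6, 6.5, 93.8]
ee_rot: [-3.141, -0.001, 1.667]
contact_force: [-0.4, -0.2, -1.5]
width: 0.17
gripper_force: 79.5
```

```bash
python3 st.py
```

```text
11.0 [617.67   6.37  93.76] fork travel 41.44171388070009 push [-0.68  0.09 -0.29 -0.5 ] Fz -1.4514947680600614 Fx -0.004592543729952686
54 [287.04 179.39] [608.86 153.86  87.  ]
```

Snapped ahead of the fork. Bringing the fork up to it again.

>>> drive_tool(steps=[{"jaw": 0, "x": 0.05, "y": 0, "z": 0, "roll": 0}, {"jaw": 0, "x": 0.1, "y": 0, "z": 0, "roll": 0}, {"jaw": 0, "x": 0.15, "y": 0, "z": 0, "roll": 0}, {"jaw": 0, "x": 0.2, "y": 0, "z": 0, "roll": 0}, {"jaw": 0, "x": 0.2, "y": 0, "z": 0, "roll": 0}])

```text
clock: 11.5
tcp_pos: [617.6, 8.1, 93.8]
ee_rot: [-3.142, -0.0, 1.667]
contact_force: [0.0, 0.3, -1.9]
width: 0.167
gripper_force: 79.4
```

>>> drive_tool(steps=[{"jaw": 0, "x": 0.05, "y": 0, "z": 0, "roll": 0}, {"jaw": 0, "x": 0.1, "y": 0, "z": 0, "roll": 0}, {"jaw": 0, "x": 0.1, "y": 0, "z": 0, "roll": 0}])

```text
clock: 11.8
tcp_pos: [617.5, 9.0, 93.8]
ee_rot: [3.142, -0.0, 1.667]
contact_force: [-1.6, -0.3, -0.8]
width: 0.168
gripper_force: 79.4
```

```bash
python3 st.py
```

```text
12.0 [617.56   8.93  93.82] fork travel 43.99711170008755 push [ 0.01 -0.21 -0.09 -1.53] Fz -1.4423982187517344 Fx 0.1634327763271501
48 [287.44 178.88] [608.17 155.8   87.  ]
```

>>> drive_tool(steps=[{"jaw": 0, "x": 0.05, "y": 0, "z": 0, "roll": 0}, {"jaw": 0, "x": 0.1, "y": 0, "z": 0, "roll": 0}, {"jaw": 0, "x": 0.1, "y": 0, "z": 0, "roll": 0}])

```text
clock: 12.3
tcp_pos: [617.4, 10.0, 93.8]
ee_rot: [3.141, -0.0, 1.667]
contact_force: [-0.7, 0.4, -1.2]
width: 0.167
gripper_force: 79.4
```

>>> drive_tool(steps=[{"jaw": 0, "x": 0.05, "y": 0, "z": 0, "roll": 0}, {"jaw": 0, "x": 0.1, "y": 0, "z": 0, "roll": 0}, {"jaw": 0, "x": 0.1, "y": 0, "z": 0, "roll": 0}])

```text
clock: 12.6
tcp_pos: [617.4, 10.9, 93.8]
ee_rot: [3.141, 0.0, 1.667]
contact_force: [-0.5, -0.5, -2.1]
width: 0.176
gripper_force: 79.4
```

>>> drive_tool(steps=[{"jaw": 0, "x": 0.05, "y": 0, "z": 0, "roll": 0}, {"jaw": 0, "x": 0.1, "y": 0, "z": 0, "roll": 0}, {"jaw": 0, "x": 0.1, "y": 0, "z": 0, "roll": 0}])

```text
clock: 12.9
tcp_pos: [617.4, 11.3, 93.9]
ee_rot: [3.141, 0.001, 1.667]
contact_force: [-1.0, -2.8, -0.9]
width: 0.169
gripper_force: 79.4
```

```bash
python3 st.py
```

```text
13.1 [617.41  11.36  93.93] fork travel 46.432428761301125 push [3.63 4.02 2.53 4.55] Fz -1.1021274950601352 Fx 0.8054630060364107
46 [288.35 178.5 ] [608.65 158.27  87.  ]
```

>>> drive_tool(steps=[{"jaw": 0, "x": 0.04, "y": 0, "z": 0, "roll": 0}, {"jaw": 0, "x": 0.08, "y": 0, "z": 0, "roll": 0}, {"jaw": 0, "x": 0.08, "y": 0, "z": 0, "roll": 0}])

```text
clock: 13.4
tcp_pos: [617.5, 11.5, 94.0]
ee_rot: [3.141, 0.002, 1.667]
contact_force: [-0.2, -5.7, -0.2]
width: 0.171
gripper_force: 79.5
```

```bash
python3 st.py
```

```text
13.6 [617.52  11.52  94.03] fork travel 46.58047686996226 push [6.54 6.04 5.89 6.45] Fz -0.38028150140349615 Fx 0.43160411387462005
48 [288.31 178.46] [608.48 158.31  87.  ]
```

>>> drive_tool(steps=[{"jaw": 0, "x": 0.05, "y": 0, "z": 0, "roll": 0}, {"jaw": 0, "x": 0.1, "y": 0, "z": 0, "roll": 0}, {"jaw": 0, "x": 0.1, "y": 0, "z": 0, "roll": 0}])

```text
clock: 13.9
tcp_pos: [617.6, 11.7, 94.2]
ee_rot: [3.141, 0.004, 1.668]
contact_force: [0.9, -7.9, -0.4]
width: 0.17
gripper_force: 79.6
```

```bash
python3 st.py
```

```text
14.1 [617.56  11.66  94.16] fork travel 46.712448635665055 push [8.54 8.03 8.24 7.98] Fz -0.15645369915610946 Fx 0.38327597455454065
48 [288.31 178.46] [608.48 158.31  87.  ]
```

>>> drive_tool(steps=[{"jaw": 0, "x": 0.08, "y": 0, "z": 0, "roll": 0}, {"jaw": 0, "x": 0.16, "y": 0, "z": 0, "roll": 0}, {"jaw": 0, "x": 0.16, "y": 0, "z": 0, "roll": 0}])

```text
clock: 14.4
tcp_pos: [617.8, 11.9, 94.4]
ee_rot: [3.14, 0.006, 1.668]
contact_force: [0.5, -11.7, 0.8]
width: 0.168
gripper_force: 79.7
```

```bash
python3 st.py
```

```text
14.6 [617.74  11.87  94.42] fork travel 46.90350076845042 push [11.31 12.11 11.75 11.12] Fz -0.10064922801208975 Fx 0.7491960379632713
44 [288.86 178.59] [609.71 158.91  87.  ]
```

>>> drive_tool(steps=[{"jaw": 0, "x": 0.07, "y": 0, "z": 0, "roll": 0}, {"jaw": 0, "x": 0.14, "y": 0, "z": 0, "roll": 0}, {"jaw": 0, "x": 0.14, "y": 0, "z": 0, "roll": 0}, {"jaw": 0, "x": 0.14, "y": 0, "z": 0, "roll": 0}, {"jaw": 0, "x": 0.14, "y": 0, "z": 0, "roll": 0}])

```text
clock: 15.1
tcp_pos: [617.9, 12.0, 94.6]
ee_rot: [3.14, 0.008, 1.669]
contact_force: [1.0, -14.1, 0.8]
width: 0.168
gripper_force: 79.8
```

```bash
python3 st.py
```

```text
15.3 [617.86  11.98  94.61] fork travel 47.00189579775501 push [14.12 14.23 14.54 14.18] Fz 0.8234654757666018 Fx 0.5978557792221085
44 [288.86 178.59] [609.71 158.91  87.  ]
```

>>> drive_tool(steps=[{"jaw": 0, "x": -0.5, "y": 0, "z": 0, "roll": 0}, {"jaw": 0, "x": -1.5, "y": 0, "z": 0, "roll": 0}, {"jaw": 0, "x": -3.5, "y": 0, "z": 0, "roll": 0}, {"jaw": 0, "x": -5.5, "y": 0, "z": -1, "roll": 0}, {"jaw": 0, "x": -7.5, "y": 0, "z": -5, "roll": 0}])

```text
clock: 15.8
tcp_pos: [620.5, -57.2, 139.6]
ee_rot: [-3.131, -0.005, 1.667]
contact_force: [0.5, 0.3, -0.5]
width: 0.173
gripper_force: 79.4
```

>>> drive_tool(steps=[{"jaw": 0, "x": 0, "y": 0, "z": -2, "roll": 0}, {"jaw": 0, "x": 0, "y": 0, "z": -2, "roll": 0}])

```text
clock: 16.0
tcp_pos: [626.2, -58.4, 167.1]
ee_rot: [3.135, 0.0, 1.666]
contact_force: [0.3, 1.1, -1.8]
width: 0.167
gripper_force: 79.4
```

```bash
cat >> st.py <<'E'
R=s["ee_rot"]; y=R[2]; ux=np.array([np.cos(y),np.sin(y)]); vy=np.array([np.sin(y),-np.cos(y)])
d=np.array([558.8,-295.6])-s["tcp_pos"][:2]; print("to mat cm x,y,z,roll",d@ux/10,d@vy/10,(s["tcp_pos"][2]-17.7)/10,y-1.441)
w=snap("wrist","wristL"); b=snap("side","sideL")
for n,g in (("scene",a),("side",b)):
    h=cv2.cvtColor(g["image"],cv2.COLOR_RGB2HSV); p=np.array(proj(g,[605.2,150,87])).astype(int); sub=h[p[1]-25:p[1]+25,p[0]-30:p[0]+30]
    m=(sub[...,0]<18)&(sub[...,1]>120)&(sub[...,2]>120); yy,xx=np.nonzero(m)
    if len(xx): c=np.array([xx.mean()+p[0]-30,yy.mean()+p[1]-25]); print(n,m.sum(),c,onz(g,c,87))
E
python3 st.py
```

```text
16.2 [622.62 -57.05 161.91] fork travel -22.16056660085408 push [-0.32  0.49 -0.43  0.64] Fz -1.8835428396110028 Fx -0.06873498315657861
61 [287.59 179.03] [608.82 155.67  87.  ]
to mat cm x,y,z,roll -23.129314111347014 -8.651589820203546 14.421408720635588 0.22632624978703908
scene 61 [287.59 179.03] [608.82 155.67  87.  ]
side 25 [249.2 187.8] [597.08 156.29  87.  ]
```

```bash
python3 - <<'E'
from h import *
u=np.array([-.096,.9954]);v=np.array([.9954,.096]); sp=np.array([609,160.5])
for n in ("scene0","sceneL"):
    g=load(n); im=g["image"]; h=cv2.cvtColor(im,cv2.COLOR_RGB2HSV)
    big=cv2.resize(h[150:210,240:320],None,fx=6,fy=6,interpolation=cv2.INTER_LINEAR)
    m=(big[...,0]<20)&(big[...,1]>90)&(big[...,2]>110); y,x=np.nonzero(m)
    P=np.array([onz(g,(240+(a-2.5)/6,150+(b-2.5)/6),88)[:2] for a,b in zip(x,y)])-sp
    f=P@u;l=P@v; print(n,len(f),"fwd pct",np.percentile(f,[1,5,50,95,99]),"lat",np.percentile(l,[1,50,99]))
E
```

```text
scene0 2599 fwd pct [-48.34852141 -47.29269077 -37.04955254 -20.12477633 -17.77874364] lat [-17.84263575  -1.8017747   12.9236449 ]
sceneL 2235 fwd pct [-17.15623382 -16.16386905  -6.93179744  10.57727659  13.86268391] lat [-17.66068481   2.86708304  13.0818225 ]
```

>>> drive_tool(steps=[{"jaw": 0, "x": -5, "y": -2, "z": 0, "roll": 0.1}, {"jaw": 0, "x": -10, "y": -4, "z": 2, "roll": 0.2}, {"jaw": 0, "x": -15, "y": -6, "z": 4, "roll": 0.226}, {"jaw": 0, "x": -19, "y": -8.5, "z": 6, "roll": 0.226}, {"jaw": 0, "x": -23.1, "y": -8.7, "z": 8, "roll": 0.226}])

```text
clock: 16.8
tcp_pos: [558.3, -283.9, 88.4]
ee_rot: [-3.139, -0.001, 1.441]
contact_force: [1.0, -0.6, -1.1]
width: 0.169
gripper_force: 79.5
```

>>> drive_tool(steps=[{"jaw": 0, "x": 0, "y": 0, "z": 1, "roll": 0}, {"jaw": 0, "x": 0, "y": 0, "z": 2, "roll": 0}, {"jaw": 0, "x": 0, "y": 0, "z": 2, "roll": 0}])

```text
clock: 17.1
tcp_pos: [559.6, -281.8, 67.6]
ee_rot: [-3.137, -0.003, 1.441]
contact_force: [-0.1, 0.1, -1.5]
width: 0.169
gripper_force: 79.5
```

```bash
python3 st.py
```

```text
17.3 [ 561.57 -282.57   70.62] fork travel -240.78880899185523 push [-0.13 -0.12 -0.24  0.26] Fz -1.1715385512637209 Fx 0.3679697856538974
62 [287.5 179. ] [608.59 155.6   87.  ]
to mat cm x,y,z,roll -1.3275646643079912 -0.10844132241075688 5.292360649950693 0.0017030139662355115
scene 62 [287.5 179. ] [608.59 155.6   87.  ]
```

>>> drive_tool(steps=[{"jaw": 0, "x": -1.3, "y": 0, "z": 2, "roll": 0}, {"jaw": 0, "x": -1.3, "y": 0, "z": 3.5, "roll": 0}, {"jaw": 0, "x": -1.3, "y": 0, "z": 4.6, "roll": 0}, {"jaw": 0, "x": -1.3, "y": 0, "z": 5.0, "roll": 0}, {"jaw": 0, "x": -1.3, "y": 0, "z": 5.0, "roll": 0}])

```text
clock: 17.9
tcp_pos: [558.9, -296.1, 19.5]
ee_rot: [-3.141, -0.0, 1.441]
contact_force: [-0.0, 0.5, -2.3]
width: 0.169
gripper_force: 79.5
```

>>> drive_tool(steps=[{"jaw": 0, "x": 0, "y": 0, "z": 0.1, "roll": 0}, {"jaw": 0, "x": 0, "y": 0, "z": 0.2, "roll": 0}, {"jaw": 0, "x": 0, "y": 0, "z": 0.2, "roll": 0}])

```text
clock: 18.2
tcp_pos: [559.4, -296.7, 18.3]
ee_rot: [3.141, 0.0, 1.441]
contact_force: [-0.1, -0.2, -1.8]
width: 0.172
gripper_force: 79.5
```

>>> drive_tool(steps=[{"jaw": 0, "x": 0, "y": 0, "z": 0.08, "roll": 0}, {"jaw": 0, "x": 0, "y": 0, "z": 0.08, "roll": 0}])

```text
clock: 18.4
tcp_pos: [559.3, -296.7, 18.3]
ee_rot: [3.14, 0.0, 1.441]
contact_force: [-1.1, 1.2, 5.3]
width: 0.171
gripper_force: 80.4
```

>>> drive_tool(steps=[{"jaw": 0.25, "x": 0, "y": 0, "z": 0, "roll": 0}, {"jaw": 0.35, "x": 0, "y": 0, "z": 0, "roll": 0}, {"jaw": 0.5, "x": 0, "y": 0, "z": 0, "roll": 0}, {"jaw": 0.5, "x": 0, "y": 0, "z": 0, "roll": 0}, {"jaw": 0.5, "x": 0, "y": 0, "z": -0.5, "roll": 0}])

```text
clock: 18.9
tcp_pos: [558.5, -296.2, 21.4]
ee_rot: [-3.14, -0.001, 1.441]
contact_force: [-0.4, 0.5, 0.3]
width: 0.502
gripper_force: 0.0
```

>>> drive_tool(steps=[{"jaw": 0.5, "x": 0, "y": 0, "z": -2, "roll": 0}, {"jaw": 0.5, "x": 0, "y": 0, "z": -5, "roll": 0}, {"jaw": 0.5, "x": 0, "y": 0, "z": -10, "roll": 0}, {"jaw": 0.5, "x": 0, "y": 0, "z": -15, "roll": 0}, {"jaw": 0.5, "x": 0, "y": 0, "z": -15, "roll": 0}])

```text
clock: 19.4
tcp_pos: [563.1, -299.2, 180.7]
ee_rot: [3.127, 0.007, 1.441]
contact_force: [0.4, -0.9, 0.2]
width: 0.499
gripper_force: 0.0
```

```bash
python3 - <<'E'
from h import *
from station import env
f=snap("wrist","wrist9"); a=snap("scene","scene9")
s=env.get_state(); print(s["clock"],s["tcp_pos"],s["contact_force"],s["width"])
h=cv2.cvtColor(f["image"],cv2.COLOR_RGB2HSV); m=(h[...,0]>18)&(h[...,0]<38)&(h[...,1]>100)&(h[...,2]>120)
y,x=np.nonzero(m); print(len(x),x.min(),x.max(),y.min(),y.max(),[onz(f,p,31) for p in ((x[y==y.max()].mean(),y.max()),(x[y==y.min()].mean(),y.min()))])
g=a; h=cv2.cvtColor(g["image"],cv2.COLOR_RGB2HSV); sub=h[150:200,240:310]
m=(sub[...,0]<18)&(sub[...,1]>120)&(sub[...,2]>120); y,x=np.nonzero(m); print(m.sum(),x.mean()+240,y.mean()+150)
E
```

```text
19.5 [ 559.70116587 -297.00727105  174.15035027] [-0.20466436  0.47020019  0.19223966] 0.5035913097819903
22 264 279 153 208 [array([ 551.81135394, -309.15505412,   31.        ]), array([ 564.94551927, -258.8764675 ,   31.        ])]
62 287.5 179.0
```

```bash
python3 -c "
from station import env
print(env.job_done())"
```

```text
the job is handed in; nothing more can be done
None
```

The clip snapped into the groove, was held home with a push of about 14 N (peak reading 14.5 N), and the fork tool was laid back on the mat and released. The job is handed in at about 19.5 s, but `env.job_done()` returned no verdict.

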